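# Load-test a controller's battery cell

### The job

Test the loose AA cell in the battery tester. Press the cell down into the tester's cradle until it lies fully home between the two end contacts, its nub at the end with the fixed contact (marked with a raised plus), then turn the stiff load knob clockwise to its stop and let go. The tester stands loose on the worktop and would spin with its stiff knob: hold it down by pressing on the knob while you turn, so that no part of it shifts more than about a centimetre, but never bear down on it with more than about 35 N; leave the things round about where they are.

Things in the scene. Friction and masses are not known exactly. Their poses are not given: they have to be found in the camera images.
- tester: Battery tester: flat grey case, 126 (x) x 120 (y) mm, top 30 mm above the worktop, loose on four rubber feet 84 to 88 mm apart, 0.35 kg, friction about 0.6. Origin: centre of its underside; x points from the knob side (near the robot) to the cradle at the back, y left, z up. Knob front right, blank display front left, cradle along y at the back. It must stay where it stands.
- cradle_seat (a point): Centre of the cell when fully home: tester x +37, y 0, 38.6 mm above the worktop; axes as the tester's. The black cradle's floor is at 31.5 mm; its middle 32 mm of length is open at the sides for fingers (tips 2 mm or more above the floor). At 16 to 39 mm from the middle are cups with side walls 17 mm apart, flaring to 25 mm at the top (48 mm above the worktop).
- plus_contact (a point): Face of the fixed plus contact, a steel strip in the -y cup of the cradle, 25.4 mm from cradle_seat, at the same height. Above half height it leans outward by 28 degrees, so that it guides a cell coming down up to 3 mm out of place.
- contact (a joint): Sprung minus contact, a like strip in the +y cup: its face stands 22.4 mm from cradle_seat at 0 and gives way along +y (m, at most 0.006; about 0.0022 with the cell home), 1.2 N at first, 2.5 N with the cell home. It leans outward too: a cell pressed straight down wedges it back and slides home with 3 to 8 N downward.
- cell_centre (a point): Centre of the loose AA cell, 14 mm across, 50 mm long, 0.023 kg (it behaves as a 14.2 mm square bar and does not roll). Long axis y, x across, z up. It lies on the worktop, centre 7 mm up, left or right of the tester.
- cell_nub (a point): Middle of the cell's plus end, the end with the small nub: 25 mm from the cell's centre, on its -y side. In the cradle this end goes to the plus contact (tester's -y side).
- knob_grip (a point): Centre of the load knob's grip bar, on the knob's upright axis, 45 mm above the worktop, at tester x -23, y -24 mm. Bar 10 mm thick, 38 long, 18 tall (top at 54 mm), along the point's y; +y is the end with the black pointer line. It stands on a round skirt, 41 mm across, top at 36.5 mm, which turns with it and can take the fingertips' press.
- knob (a joint): Angle of the load knob in rad: 0 with the pointer along the tester's +y, growing clockwise seen from above, hard stop at 1.25. Starts at 0 to 0.3, turns in one grasp, stays where left. Stiff: 0.45 N m, so grip with 50 N or more. Unpressed, the tester spins with it; below 15 N of downward press it may slip, about 20 N holds.
- tester_corner (a point): Top of the tester's back left corner (tester x +58, y +55 mm, 30 mm up): it shows whether the tester has shifted or spun.
- worktop: The white worktop, top at z = 0. The force between it and the tester is the tester's weight (about 3.5 N) plus the press.
- washer_tin: Bystander: round white tin, 70 mm across, 23 mm high, behind and right of the tester.
- usb_stick: Bystander: black USB stick, 54 x 18 x 9 mm, on the side of the tester where the cell is not.

How it is judged:
By the outcome, as a careful person would: the job done as asked, in the order asked, and still so for the second after the job is handed in, with the robot touching nothing.
It also fails if it takes over 72 s, if anything falls off the work surface, if the arm or the gripper's body presses on something with over 40 N, if the wrist force passes 120 N, or if a joint passes its speed limit or range.

### The arm

A 6-joint arm with a two-finger parallel gripper is mounted at the origin on a cart in front of the work surface, level with it; the furniture and walls round the work are solid. World frame = base frame: x ahead of the robot, y to its left, z up, the work surface at z = 0. Lengths are in m, angles in rad, forces in N, time in s.
With the tool pointing down it reaches from about 0.375 to 0.975 m from the base axis. Payload 3.8 kg.
Tool frame: the origin (TCP) lies on the mounting face of the last link; the fingertips stand 173 mm ahead of it and the grasp point (between the pads) lies 155 mm ahead of it; z points along the fingers, y is the line along which they close (so a half turn about z gives the same grasp; the last joint's range is limited). The gripper opens to 85 mm and grips with 20 to 120 N. Pads are 22 mm wide; open, the fingers measure 114 mm over their backs; the gripper's body (76 mm by 85 mm) begins 54 mm behind the grasp point. The pads swing forward as they close: fully open they stand 13 mm farther back than shut.
Start: joints at [1.086, 0.264, 1.604, -0, 1.274, -0.037], TCP at [0.292, 0.608, 0.405] pointing down, gripper open.
Joint ranges: [-2.63, 2.63], [-0.94, 2.18], [0.31, 2.57], [-1.31, 4.45], [0, 2.66], [-2.55, 2.55]. Speed limits (rad/s): [2.57, 2.57, 3.14, 3.14, 3.14, 3.14].

### API

Orientations are given as a rotation vector (axis times angle).
In Python, from workcell import bot gives the robot as it stands.
- The arm moves only by the tool drive_tool, never from a script. Its argument "increments" is a list of rows, each an object with "delta_pos": the shift along the tool's x, y, z in mm, a list of three; "turn": the turn about the tool's z in rad; "jaw": the opening, from -1 (shut) to 1 (fully open). A call has 1 to 8 rows; each row shifts and turns the commanded pose from where the row before left it, along the tool's axes as they then stand; what a row does not reach is not made up. A row lasts 1/12 s, in which the tool goes at most 41.7 mm and 7.16 degrees, less where a joint would pass 70% of its speed; a pose out of reach is approached as far as the arm can. A call is refused whole if a number of a shift passes 41.7 or a number of a turn 0.125, either way. A call with a gripper value outside its range is refused whole. The fingers move at their own pace and stop on an object; "grip_force" is the grip in N (left out, the last holds). Time passes only in rows, so rows that do not move let the fingers close. It gives the time, the measured TCP pose, the force, the opening and the grip force at its end, in the units of the state.
- bot.read_state(): the state, without advancing time (a new reading comes with each control period).
- bot.read_camera(name): name is "side" or "top" or "wrist"; returns a dict with "pixels" (400x640x3 uint8, red, green, blue), "fovy" (degrees; the focal length in pixels is half the picture's height over the tangent of half this angle, whatever the lens; pixels are square), "cx", "cy" (the principal point, pixels), "camera_from_world" (4x4, takes a point from world to camera coordinates); the wrist camera has in their place "hand_eye" (4x4, takes a point from camera to tool coordinates, whose origin is the TCP and whose axes are the flange's). Camera axes: x right, y down, z forward; pixel columns grow to the right and rows downward; lengths in m; the calibration is good to about 2 mm. The wrist camera is an equidistant fisheye: a pixel r from the principal point sees the ray r / f radians off the axis. A picture is of the moment at which its call begins: read the wrist's pose just before it. There is no depth.
- bot.finish_job(): hands the job in; it is judged then, once.
The state is a dict: "time": time; "q": joint angles; "joint_vel": joint speeds; "joint_torque": joint torques, N m; "tool_pos": TCP position; "tcp_rot": TCP orientation; "wrist_force": force on the tool from outside, world axes, zero at the start; "torque": the same for the moment, N m; "width": opening from 0.0 (shut) to 1.0 (fully open); "grip_force": force on a finger pad.
Only numpy, scipy, OpenCV 4.12 (cv2) and the standard library are available. Lean on these libraries where they do the work, as an engineer would, in place of code of your own. Each camera call takes 0.05 s, during which the arm holds its last target. There are 200 camera calls.

## Working session

There is one attempt and no reset: what is moved stays moved. The work goes in short steps, Python scripts to look and compute and a tool call to move; the robot and the scene stay as the last step left them, time stands still between calls to the robot, and variables do not carry over. Pictures are saved under pics/ and viewed, at most 12 in all, crops included, and the job is handed in when it is done.

Besides the shell and the picture viewer there is one more tool, called after "Request:" by a JSON object that holds its "name" and its "arguments", one argument or row to a line. drive_tool: Moves the arm, as the interface text tells. Its arguments: {"type":"object","properties":{"increments":{"type":"array"},"grip_force":{"type":"number"}},"required":["increments"]}

```bash
mkdir -p pics; ls; python3 - <<'E'
from workcell import bot
import cv2,numpy as np
s=bot.read_state(); print({k:np.round(v,3).tolist() for k,v in s.items()})
for n in("top","side"):
    c=bot.read_camera(n); cv2.imwrite(f"pics/{n}0.png",c["pixels"][:,:,::-1]); print(n,c["fovy"],c["cx"],c["cy"],np.round(c["camera_from_world"],3).tolist())
E
```

```text
pics
{'time': 0.0, 'q': [1.086, 0.265, 1.605, 0.0, 1.274, -0.037], 'joint_vel': [0.001, -0.0, 0.002, 0.002, 0.002, 0.001], 'joint_torque': [0.001, -51.509, -36.732, 0.0, 0.013, 0.0], 'tool_pos': [0.292, 0.608, 0.403], 'tcp_rot': [-0.697, -3.063, 0.003], 'wrist_force': [-0.935, -0.993, -0.409], 'torque': [-0.013, -0.014, 0.018], 'grip_force': 0.0, 'width': 1.001}
top 51.65579849661603 318.022368974303 196.3790183326429 [[0.103, -0.995, 0.005, -0.033], [-0.97, -0.101, -0.223, 0.591], [0.222, 0.018, -0.975, 0.868], [0.0, 0.0, 0.0, 1.0]]
side 50.698216343553355 323.02400671806674 201.2700350604033 [[0.889, -0.458, 0.0, -0.509], [-0.256, -0.496, -0.829, 0.207], [0.38, 0.737, -0.559, 0.967], [0.0, 0.0, 0.0, 1.0]]
```

View pics/top0.png

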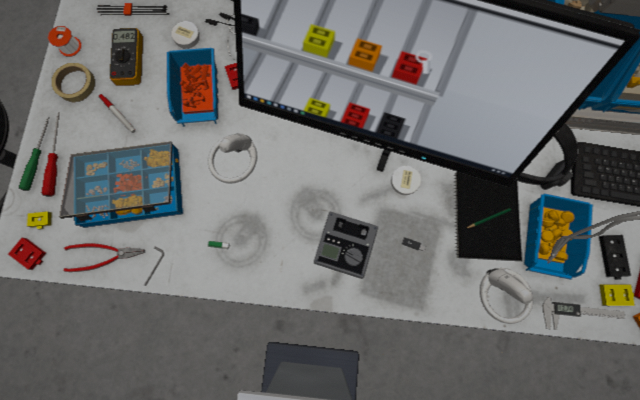

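View pics/side0.png

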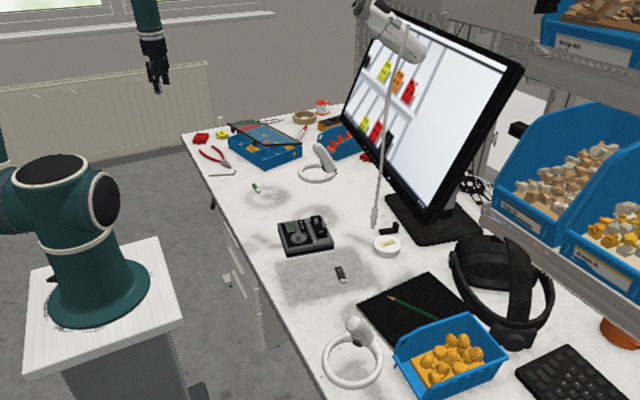

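The top view shows the cell (green and white) at about (219,244), the tester at about (347,243), the USB stick at (411,243) and the tin at (406,179). The side view agrees. Next I'll zoom in and cast rays.

```bash
cat > h.py <<'E'
from workcell import bot
import cv2,numpy as np
from scipy.spatial.transform import Rotation as R
def shot(n):
    s=bot.read_state(); c=bot.read_camera(n); return s,c
def ray(s,c,u,v):
    """world origin, unit direction of pixel"""
    p=np.array([u-c["cx"],v-c["cy"]]); f=200/np.tan(np.radians(c["fovy"])/2)
    if "hand_eye" in c:
        r=np.hypot(*p); t=r/f
        d=np.r_[p/max(r,1e-9)*np.sin(t),np.cos(t)]
        T=np.eye(4);T[:3,:3]=R.from_rotvec(s["tcp_rot"]).as_matrix();T[:3,3]=s["tool_pos"];T=T@c["hand_eye"]
    else:
        d=np.r_[p/f,1]; T=np.linalg.inv(c["camera_from_world"])
    return T[:3,3],T[:3,:3]@d
def on(s,c,u,v,z):
    o,d=ray(s,c,u,v); return o+d*(z-o[2])/d[2]
def save(c,name,x0,y0,w,h,k):
    cv2.imwrite("pics/"+name,cv2.resize(c["pixels"][y0:y0+h,x0:x0+w,::-1],None,fx=k,fy=k,interpolation=cv2.INTER_CUBIC))
E
python3 - <<'E'
from h import *
s,c=shot("top"); save(c,"top1.png",200,200,190,90,4)
for n,u,v,z in[("cell",219,244,.014),("t",347,243,.03),("usb",411,243,.009),("tin",406,179,.023)]: print(n,on(s,c,u,v,z).round(3))
E
```

```text
cell [0.466 0.247 0.014]
t [ 0.497 -0.048  0.03 ]
usb [ 0.515 -0.199  0.009]
tin [ 0.665 -0.176  0.023]
```

View pics/top1.png

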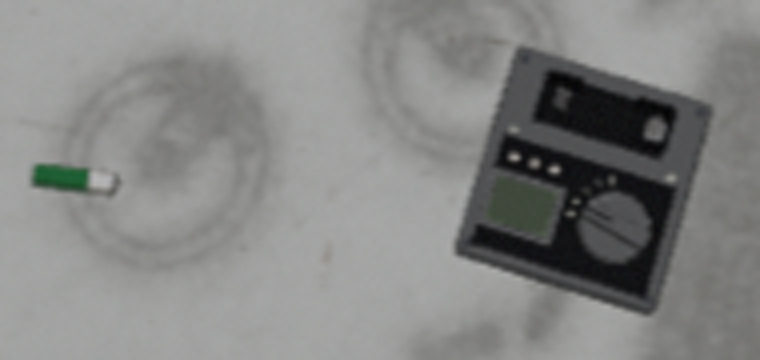

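```bash
cat >> h.py <<'E'
def tool(s): return R.from_rotvec(s["tcp_rot"]).as_matrix()
def plan(s,p,ax):
    """tool-frame shift (mm, in present axes) to TCP p, and turn to bring tool x along +-ax (world angle)"""
    M=tool(s); d=M.T@(np.asarray(p)-s["tool_pos"])*1000
    a=np.arctan2(M[1,0],M[0,0]); t=(ax-a+np.pi/2)%np.pi-np.pi/2
    print("shift mm",d.round(1),"turn about tool z",round(-t,3),"or",round(-t+np.pi*np.sign(t),3),"tool x ang",round(a,3),"q6",round(s["q"][5],3))
E
python3 - <<'E'
from h import *
s,c=shot("top")
P=lambda u,v,z: on(s,c,200+u/4-.375,200+v/4-.375,z)
L,Rr,F1,F2=[P(u,v,.03) for u,v in[(518,47),(712,105),(648,312),(458,254)]]
for n,p in zip("BL BR FR FL".split(),[L,Rr,F1,F2]): print(n,p.round(4))
for n,a,b in[("back",L,Rr),("right",Rr,F1),("front",F1,F2),("left",F2,L)]:
    d=b-a; print(n,np.linalg.norm(d).round(4),np.degrees(np.arctan2(d[1],d[0])).round(1))
print("centre",np.mean([L,Rr,F1,F2],0).round(4))
a,b=P(34,176,.007),P(119,182,.007); print("cell",a.round(4),b.round(4),np.linalg.norm(a-b))
print("knob",P(613,228,.0365).round(4))
print(tool(s).round(3)); plan(s,[.466,.25,.3],np.arctan2(*(a-b)[[1,0]]))
w=bot.read_camera("wrist"); print(w["hand_eye"].round(3).tolist(),w["fovy"])
E
```

```text
BL [ 5.662e-01 -4.000e-04  3.000e-02]
BR [ 0.5439 -0.1155  0.03  ]
FR [ 0.4226 -0.088   0.03  ]
FL [0.4437 0.0219 0.03  ]
back 0.1173 -101.0
right 0.1243 167.2
front 0.1119 79.1
left 0.1245 -10.3
centre [ 0.4941 -0.0455  0.03  ]
cell [0.4646 0.2743 0.007 ] [0.4662 0.2242 0.007 ] 0.05008970901083175
knob [ 0.4668 -0.0639  0.0365]
[[-0.901  0.433 -0.001]
 [ 0.433  0.901 -0.002]
 [ 0.    -0.002 -1.   ]]
shift mm [-311.8 -247.4  104.1] turn about tool z 1.09 or -2.052 tool x ang 2.694 q6 -0.037
[[0.002, -0.963, -0.268, 0.067], [1.0, 0.001, 0.002, 0.001], [-0.001, -0.268, 0.963, 0.032], [0.0, 0.0, 0.0, 1.0]] 65.70646984690485
```

Request:
{"name": "drive_tool", "arguments": {
  "increments": [
    {"delta_pos":[-26,-20.6,0],"turn":0,"jaw":1},
    {"delta_pos":[-26,-20.6,0],"turn":0,"jaw":1},
    {"delta_pos":[-26,-20.6,0],"turn":0,"jaw":1},
    {"delta_pos":[-26,-20.6,0],"turn":0,"jaw":1},
    {"delta_pos":[-26,-20.6,0],"turn":0,"jaw":1},
    {"delta_pos":[-26,-20.6,0],"turn":0,"jaw":1},
    {"delta_pos":[-26,-20.6,0],"turn":0,"jaw":1},
    {"delta_pos":[-26,-20.6,0],"turn":0,"jaw":1}
  ],
  "grip_force": 40
}}

```text
time: 0.92
tool_pos: [0.4087, 0.3683, 0.4047]
tcp_rot: [0.697, 3.063, 0.0]
wrist_force: [0.4, -0.7, 0.0]
width: 1.001
grip_force: 0.0
```

Request:
{"name": "drive_tool", "arguments": {
  "increments": [
    {"delta_pos":[-26,-20.6,20],"turn":0,"jaw":1},
    {"delta_pos":[-26,-20.6,20],"turn":0,"jaw":1},
    {"delta_pos":[-26,-20.6,20],"turn":0,"jaw":1},
    {"delta_pos":[-26,-20.6,20],"turn":0,"jaw":1},
    {"delta_pos":[0,0,10],"turn":0.12,"jaw":1},
    {"delta_pos":[0,0,10],"turn":0.12,"jaw":1},
    {"delta_pos":[0,0,0],"turn":0.12,"jaw":1},
    {"delta_pos":[0,0,0],"turn":0.12,"jaw":1}
  ]
}}

```text
time: 1.58
tool_pos: [0.4662, 0.2498, 0.3034]
tcp_rot: [-1.415, -2.803, 0.003]
wrist_force: [0.1, -0.4, -0.1]
width: 1.0
grip_force: 0.0
```

Request:
{"name": "drive_tool", "arguments": {
  "increments": [
    {"delta_pos":[0,0,0],"turn":0.12,"jaw":1},
    {"delta_pos":[0,0,0],"turn":0.12,"jaw":1},
    {"delta_pos":[0,0,0],"turn":0.12,"jaw":1},
    {"delta_pos":[0,0,0],"turn":0.12,"jaw":1},
    {"delta_pos":[0,0,0],"turn":0.12,"jaw":1},
    {"delta_pos":[0,0,0],"turn":0.01,"jaw":1},
    {"delta_pos":[0,0,0],"turn":0,"jaw":1}
  ]
}}

```text
time: 2.17
tool_pos: [0.4664, 0.2505, 0.3047]
tcp_rot: [2.182, 2.261, -0.0]
wrist_force: [-0.6, -0.0, 0.3]
width: 1.001
grip_force: 0.0
```

```bash
python3 - <<'E'
from h import *
s,c=shot("wrist"); print(s["time"],s["tool_pos"],s["wrist_force"],s["q"]); save(c,"w1.png",0,0,640,400,1)
plan(s,[.4654,.2493,.25],1.604)
# green
hsv=cv2.cvtColor(c["pixels"],cv2.COLOR_RGB2HSV); m=cv2.inRange(hsv,(45,90,40),(80,255,255))
n,l,st,ce=cv2.connectedComponentsWithStats(m)
for i in range(1,n):
    if st[i,4]>80: print(st[i],ce[i],on(s,c,*ce[i],.012).round(4))
E
```

```text
2.1667 [0.46642341 0.25050755 0.30467925] [-0.55686929 -0.04510652  0.31182974] [ 4.45824211e-01  7.55752271e-02  2.01687433e+00 -4.76627184e-06
  1.04914938e+00  4.10206318e-01]
shift mm [-1.2 -1.1 54.7] turn about tool z 0.002 or -3.139 tool x ang 1.606 q6 0.41
[310 171  15  37 497] [316.94366197 189.08450704] [0.4658 0.2577 0.012 ]
```

View pics/w1.png

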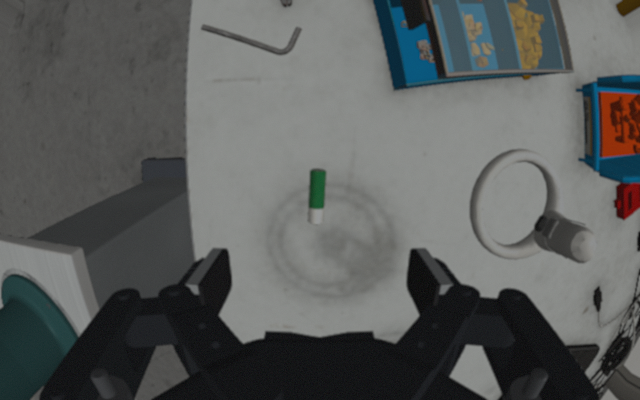

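The wrist view shows the cell from about (318,169) at the green end to (315,224) at the white nub end, between the open fingers. I'll measure its ends.

```bash
python3 - <<'E'
from h import *
s,c=shot("wrist")
hsv=cv2.cvtColor(c["pixels"],cv2.COLOR_RGB2HSV); m=cv2.inRange(hsv,(45,90,40),(80,255,255))[160:215,300:335]
ys,xs=np.nonzero(m); r=cv2.minAreaRect(np.c_[xs,ys].astype(np.float32)); print(r)
a=on(s,c,318,170,.012); b=on(s,c,315.5,224,.008); print(a.round(4),b.round(4),np.linalg.norm(a-b),((a+b)/2).round(4))
g=c["pixels"].astype(int)
for y in range(218,228): print(y,g[y,311:322].sum(1)//3)
t=[np.mean(np.nonzero(m[y-160])[0])+300 for y in (176,180,184,188,192,196,200)]; print(np.round(t,1))
p=[on(s,c,u,y,.012) for u,y in zip(t,(176,180,184,188,192,196,200))]; p=np.array(p); k=np.polyfit(p[:,1],p[:,0],1); print("axis ang",np.arctan2(1,k[0]),"x at .249",np.polyval(k,.249))
E
```

```text
((17.002262115478516, 28.952491760253906), (13.603632926940918, 36.43490982055664), 2.726310968399048)
[0.4661 0.2744 0.012 ] [0.4657 0.2242 0.008 ] 0.050403216070332754 [0.4659 0.2493 0.01  ]
218 [116 127 135 142 146 148 148 149 150 145 139]
219 [116 126 135 141 145 147 149 151 147 146 140]
220 [117 127 136 142 146 149 150 148 148 144 139]
221 [116 128 135 143 147 149 147 149 148 144 139]
222 [116 123 136 141 147 149 149 150 145 139 134]
223 [117 125 131 137 140 142 143 142 141 134 129]
224 [125 125 125 125 127 126 128 130 132 129 128]
225 [129 129 127 124 123 120 122 126 127 126 125]
226 [129 129 129 128 128 125 124 125 125 125 124]
227 [128 129 129 129 126 127 126 125 124 124 123]
[317.5 317.5 317.5 317.  317.  316.5 316.5]
axis ang 1.5596034446473521 x at .249 0.4658040833447217
```

Request:
{"name": "drive_tool", "arguments": {
  "increments": [
    {"delta_pos":[-1.5,-0.5,25],"turn":0.015,"jaw":0.4},
    {"delta_pos":[0,0,25],"turn":0,"jaw":0.2},
    {"delta_pos":[0,0,25],"turn":0,"jaw":0},
    {"delta_pos":[0,0,25],"turn":0,"jaw":-0.1},
    {"delta_pos":[0,0,15],"turn":0,"jaw":-0.2},
    {"delta_pos":[0,0,10],"turn":0,"jaw":-0.2},
    {"delta_pos":[0,0,3],"turn":0,"jaw":-0.2},
    {"delta_pos":[0,0,0],"turn":0,"jaw":-0.2}
  ]
}}

```text
time: 2.93
tool_pos: [0.4659, 0.2489, 0.1761]
tcp_rot: [-2.2, -2.242, 0.002]
wrist_force: [0.5, -0.6, -0.3]
width: 0.394
grip_force: 0.0
```

Request:
{"name": "drive_tool", "arguments": {
  "increments": [
    {"delta_pos":[0,0,0],"turn":0,"jaw":-0.5},
    {"delta_pos":[0,0,0],"turn":0,"jaw":-0.7},
    {"delta_pos":[0,0,0],"turn":0,"jaw":-1},
    {"delta_pos":[0,0,0],"turn":0,"jaw":-1},
    {"delta_pos":[0,0,0],"turn":0,"jaw":-1},
    {"delta_pos":[0,0,0],"turn":0,"jaw":-1}
  ],
  "grip_force": 50
}}

```text
time: 3.43
tool_pos: [0.4669, 0.2495, 0.1782]
tcp_rot: [2.2, 2.241, 0.004]
wrist_force: [0.1, 0.6, 6.0]
width: 0.146
grip_force: 51.1
```

Request:
{"name": "drive_tool", "arguments": {
  "increments": [
    {"delta_pos":[0,0,-15],"turn":0,"jaw":-1},
    {"delta_pos":[0,0,-30],"turn":0,"jaw":-1},
    {"delta_pos":[0,0,-30],"turn":0,"jaw":-1},
    {"delta_pos":[0,0,-30],"turn":0,"jaw":-1},
    {"delta_pos":[0,0,-15],"turn":0,"jaw":-1},
    {"delta_pos":[0,0,0],"turn":0,"jaw":-1}
  ]
}}

```text
time: 3.93
tool_pos: [0.4677, 0.2499, 0.3016]
tcp_rot: [2.199, 2.239, 0.013]
wrist_force: [0.5, 0.6, 0.2]
width: 0.145
grip_force: 50.3
```

```bash
python3 - <<'E'
from h import *
s,c=shot("wrist"); print(s["time"],s["tool_pos"],s["wrist_force"],s["width"]); 
s2,c2=shot("side")
C=c2["camera_from_world"]; p=C@np.r_[s["tool_pos"]+[0,0,-.165],1]; f=200/np.tan(np.radians(c2["fovy"])/2)
u,v=c2["cx"]+f*p[0]/p[2],c2["cy"]+f*p[1]/p[2]; print(u,v)
a=cv2.resize(c["pixels"][190:350,220:420],None,fx=2.5,fy=2.5,interpolation=cv2.INTER_CUBIC)
u,v=int(u),int(v); b=cv2.resize(c2["pixels"][v-25:v+15,u-20:u+20],(400,400),interpolation=cv2.INTER_CUBIC)
o=np.zeros((400,800,3),np.uint8); o[:400,:400]=b
o[:,400:]=cv2.resize(c["pixels"][150:350,220:420],(400,400))
cv2.imwrite("pics/g1.png",o[:,:,::-1])
E
```

```text
3.9333 [0.46772204 0.24985068 0.30156092] [0.52896818 0.61923828 0.19810839] 0.14521102440824413
253.04401205090826 150.8539519595374
```

View pics/g1.png

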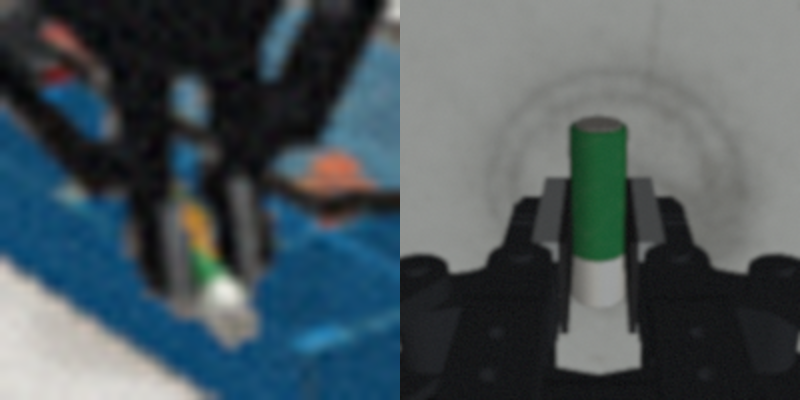

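```bash
python3 - <<'E'
from h import *
s,c=shot("wrist"); print(s["time"],s["tool_pos"],s["tcp_rot"])
# held cell in tool frame
f=200/np.tan(np.radians(c["fovy"])/2)
for n,u,v,z in[("topedge+",319,209,.163),("bound",319,279,.163),("white end",319,301,.163)]:
    o,d=ray(s,c,u,v); M=tool(s); o=M.T@(o-s["tool_pos"]); d=M.T@d; print(n,((o+d*(z-o[2])/d[2])*1000).round(1))
plan(s,[.530,-.0526,.30],1.378)
E
```

```text
4.0333 [0.46598562 0.24901652 0.2970528 ] [2.20099032e+00 2.24105211e+00 1.98586364e-03]
topedge+ [ 28.5   1.3 163. ]
bound [ -7.    1.4 163. ]
white end [-19.9   1.4 163. ]
shift mm [-302.7   58.6   -3. ] turn about tool z 0.211 or -2.931 tool x ang 1.589 q6 0.426
```

```bash
python3 - <<'E'
from h import *
s,c=shot("wrist"); M=tool(s)
def q(u,v,z):
    o,d=ray(s,c,u,v); o=M.T@(o-s["tool_pos"]); d=M.T@d; return ((o+d*(z-o[2])/d[2])*1000).round(1)
print("pad tip corners",q(293,239,.173),q(305,239,.173),q(314+18,239,.173),q(346-19+3,239,.173))
hsv=cv2.cvtColor(c["pixels"],cv2.COLOR_RGB2HSV); m=cv2.inRange(hsv,(45,90,30),(80,255,255)); x,y,w,h=cv2.boundingRect(m[190:300,280:360]); print(x+280,y+190,w,h)
print("green",q(280+x+w/2,190+y,.163),q(280+x+w/2,190+y+h,.163), "edges",q(280+x,225,.170),q(280+x+w,225,.170))
g=c["pixels"].astype(int).mean(2)
print(g[275:312,319].astype(int))
print(g[200:222,319].astype(int))
E
```

```text
pad tip corners [  9.9 -11.5 173. ] [ 10.   -5.5 173. ] [ 10.    7.8 173. ] [ 10.    6.8 173. ]
305 213 29 67
green [ 26.6   1.6 163. ] [ -7.5   1.7 163. ] edges [ 18.4  -5.3 170. ] [ 18.4   8.5 170. ]
[ 56  56  55  53  64  92 127 149 155 157 155 156 155 155 155 155 156 154
 156 154 155 156 154 154 155 156 154 152 147 141 139 137 139 140 140 143
 141]
[126 128 130 132 132 134 129 115  91  74  68  70  71  74  76  74  62  55
  55  59  59  57]
```

Request:
{"name": "drive_tool", "arguments": {
  "increments": [
    {"delta_pos":[-20,4,0],"turn":0,"jaw":-1},
    {"delta_pos":[-38,7,0],"turn":0,"jaw":-1},
    {"delta_pos":[-38,7,0],"turn":0,"jaw":-1},
    {"delta_pos":[-38,7,0],"turn":0,"jaw":-1},
    {"delta_pos":[-38,7,0],"turn":0,"jaw":-1},
    {"delta_pos":[-38,7,0],"turn":0,"jaw":-1},
    {"delta_pos":[-38,7,0],"turn":0,"jaw":-1},
    {"delta_pos":[-35,7,0],"turn":0,"jaw":-1}
  ]
}}

```text
time: 4.8
tool_pos: [0.5232, -0.035, 0.2944]
tcp_rot: [-2.2, -2.239, 0.004]
wrist_force: [1.7, -0.2, 0.0]
width: 0.149
grip_force: 50.3
```

Request:
{"name": "drive_tool", "arguments": {
  "increments": [
    {"delta_pos":[-20,5,0],"turn":0,"jaw":-1},
    {"delta_pos":[0,0,0],"turn":0.105,"jaw":-1},
    {"delta_pos":[0,0,0],"turn":0.105,"jaw":-1},
    {"delta_pos":[0,0,0],"turn":0,"jaw":-1},
    {"delta_pos":[0,0,0],"turn":0,"jaw":-1},
    {"delta_pos":[0,0,0],"turn":0,"jaw":-1}
  ]
}}

```text
time: 5.3
tool_pos: [0.5289, -0.0526, 0.2954]
tcp_rot: [-2.42, -2.001, 0.003]
wrist_force: [-0.3, 0.4, 0.3]
width: 0.149
grip_force: 50.3
```

```bash
python3 - <<'E'
from h import *
s,c=shot("wrist"); print(s["time"],s["tool_pos"],s["tcp_rot"]); save(c,"w2.png",170,130,300,220,2.6)
E
```

```text
5.3 [ 0.5289446  -0.05260846  0.29536719] [-2.41985614 -2.00066563  0.00250623]
```

View pics/w2.png

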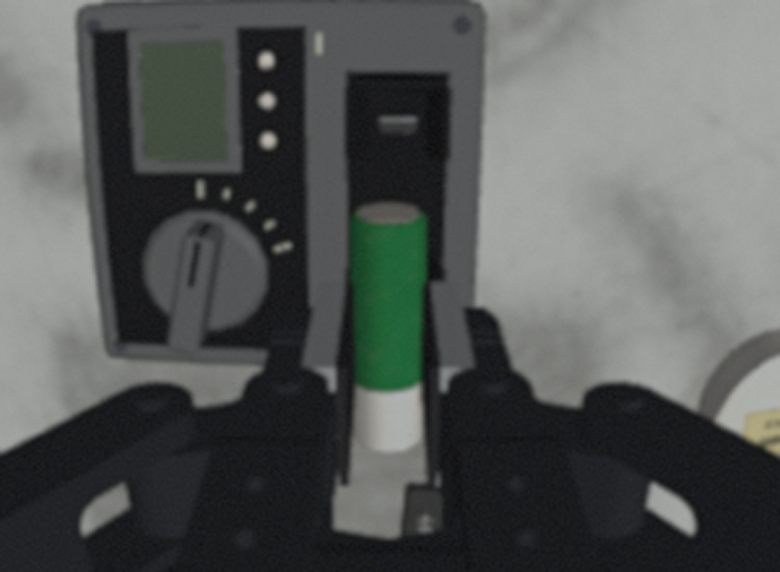

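```bash
python3 - <<'E'
from h import *
s,c=shot("wrist")
P=lambda u,v,z: on(s,c,170+u/2.6-.3,130+v/2.6-.3,z)
pts={"FL":(79,9,.03,(-63,60)),"BL":(486,3,.03,(63,60)),"FR":(107,355,.03,(-63,-60)),"knob":(206,270,.0365,(-23,-24)),"cradL":(347,73,.048,None),"cradR":(452,73,.048,None),"cont":(397,118,.046,None),"barTip":(204,226,.054,None),"barEnd":(184,347,.054,None)}
W={k:P(*v[:3]) for k,v in pts.items()}
ks=["FL","BL","FR","knob"]; A=np.array([pts[k][3] for k in ks])/1e3; B=np.array([W[k][:2] for k in ks])
M,_=cv2.estimateAffinePartial2D(A,B); yaw=np.arctan2(M[1,0],M[0,0]); print("scale",np.hypot(M[0,0],M[1,0]),"yaw",yaw,"centre",M[:,2]); print("res mm",((A@M[:,:2].T+M[:,2]-B)*1e3).round(1).tolist())
Rm=np.array([[np.cos(yaw),-np.sin(yaw)],[np.sin(yaw),np.cos(yaw)]]); ce=B.mean(0)-Rm@A.mean(0)
print("rigid centre",ce,"seat",ce+Rm@[.037,0],"knob",ce+Rm@[-.023,-.024])
for k in W: print(k,((W[k][:2]-ce)@Rm*1e3).round(1))
g=(s["tool_pos"][:2]-ce)@Rm*1e3; print("TCP in tester",g.round(1))
# held cell, in tester axes
hsv=cv2.cvtColor(c["pixels"],cv2.COLOR_RGB2HSV); m=cv2.inRange(hsv,(45,90,30),(80,255,255)); m[:200]=0; x,y,w,h=cv2.boundingRect(m[:300,280:360]);x+=280
z=s["tool_pos"][2]-.163
print(x,y,w,h,"green+end",((on(s,c,x+w/2,y,z)[:2]-ce)@Rm*1e3).round(1),"bound",((on(s,c,x+w/2,y+h,z)[:2]-ce)@Rm*1e3).round(1))
for k,v in(("L",x),("R",x+w)): print(k,((on(s,c,v,y+12,z-.007)[:2]-ce)@Rm*1e3).round(1))
b=W["barTip"]-W["barEnd"]; print("bar ang world",np.arctan2(b[1],b[0]),np.linalg.norm(b),"knob angle",np.pi/2+yaw-np.arctan2(b[1],b[0]))
plan(s,[*(ce+Rm@[.037,0]),.209],np.pi/2+yaw)
E
```

```text
scale 0.9678237521486213 yaw -0.20006018525107547 centre [ 0.49708455 -0.04501234]
res mm [[0.0, 0.7], [-0.3, -0.2], [0.4, -0.1], [-0.1, -0.3]]
rigid centre [ 0.49770499 -0.04543363] seat [ 0.53396701 -0.05278658] knob [ 0.47039425 -0.06438419]
FL [-61.6  57.7]
BL [60.6 58.6]
FR [-62.  -57.7]
knob [-22.9 -22.6]
cradL [21.4 39.7]
cradR [49.7 40.1]
cont [35.1 27.1]
barTip [-18.5  -2.4]
barEnd [-27.2 -40.6]
TCP in tester [32.2 -0.7]
304 212 31 68 green+end [33.  26.6] bound [33.5 -8. ]
L [25.8 18.3]
R [40.5 18.5]
bar ang world 1.1454545752986887 0.03920384683910507 knob angle 0.2252815662451324
shift mm [ 0.7  5.  86.7] turn about tool z 0.011 or -3.131 tool x ang 1.381 q6 0.044
```

The wrist view shows the cell over the cradle with its green end at crop (390,212). The sprung contact is at (397,120), the cradle edge runs (347..452,73), and the knob skirt is at (206,270). I'll shift a little, go lower and compare the cell with the cradle at close range.

Request:
{"name": "drive_tool", "arguments": {
  "increments": [
    {"delta_pos":[-1,2.7,10],"turn":0.008,"jaw":-1},
    {"delta_pos":[0,0,20],"turn":0,"jaw":-1},
    {"delta_pos":[0,0,12],"turn":0,"jaw":-1},
    {"delta_pos":[0,0,0],"turn":0,"jaw":-1},
    {"delta_pos":[0,0,0],"turn":0,"jaw":-1}
  ]
}}

```text
time: 5.82
tool_pos: [0.5312, -0.0541, 0.2532]
tcp_rot: [-2.43, -1.988, 0.004]
wrist_force: [0.1, 0.3, 0.4]
width: 0.146
grip_force: 50.3
```

```bash
python3 - <<'E'
from h import *
s,c=shot("wrist"); print(s["time"],s["tool_pos"],s["tcp_rot"]); save(c,"w3.png",250,110,150,120,5)
E
```

```text
5.8167 [ 0.5311603  -0.05413694  0.25320069] [-2.42971294 -1.98756778  0.00356403]
```

View pics/w3.png

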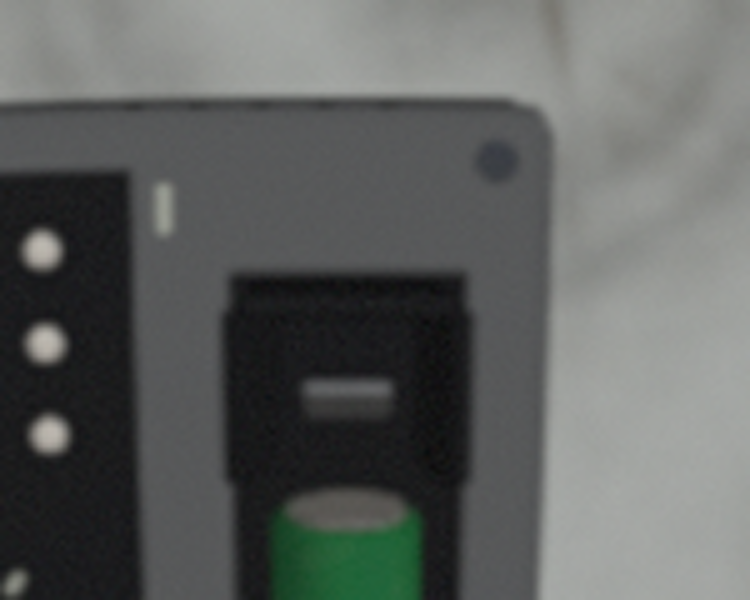

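The cell's rim is centred at crop (347,510). The contact strip is at (348,390), the cup's outer edges are at x of about 224 and 472, and the corner screw is at (497,162).

```bash
python3 - <<'E'
from h import *
s,c=shot("wrist"); M=tool(s)
def q(u,v,zw): # in tool axes rel. TCP: (tool x=tester y, tool y=tester x)
    return ((M.T@(on(s,c,250+u/5-.4,110+v/5-.4,zw)-s["tool_pos"]))*1000).round(1)
zc=s["tool_pos"][2]-.170
print("cell rim top",q(347,490,zc+.007),"rim bottom",q(347,532,zc-.0),"sides",q(272,560,zc),q(422,560,zc), "rim L/R",q(283,508,zc),q(411,508,zc))
for z in(.03,.048): print("cup edges",z,q(224,400,z),q(470,400,z))
for z in(.040,.045,.048): print("strip top",z,q(348,380,z),q(302,380,z),q(394,380,z))
print("BL edges",q(552,250,.03),q(300,102,.03))
E
```

```text
cell rim top [ 29.4   1.2 163. ] rim bottom [ 23.1   1.2 170. ] sides [ 20.3  -5.9 170. ] [ 20.4   8.3 170. ] rim L/R [ 25.5  -4.8 170. ] [ 25.5   7.2 170. ]
cup edges 0.03 [ 23.1 -14.5 224.3] [ 23.1  17.  224.3]
cup edges 0.048 [ 27.3 -13.1 206.3] [ 27.4  15.5 206.3]
strip top 0.04 [ 27.9   1.3 214.3] [ 27.9  -4.2 214.3] [ 27.9   6.9 214.3]
strip top 0.045 [ 29.    1.3 209.3] [ 29.   -4.1 209.3] [ 29.1   6.7 209.3]
strip top 0.048 [ 29.7   1.3 206.3] [ 29.7  -4.  206.3] [ 29.7   6.6 206.3]
BL edges [ 42.6  27.  224.3] [ 61.   -4.6 224.3]
```

The cell's end face is at tool x +25.4, level, and it is centred sideways on the strip. It needs about +0.8 mm lengthwise, then I'll go down.

Request:
{"name": "drive_tool", "arguments": {
  "increments": [
    {"delta_pos":[0.8,0,8],"turn":0,"jaw":-1},
    {"delta_pos":[0,0,8],"turn":0,"jaw":-1},
    {"delta_pos":[0,0,6],"turn":0,"jaw":-1},
    {"delta_pos":[0,0,4],"turn":0,"jaw":-1},
    {"delta_pos":[0,0,3],"turn":0,"jaw":-1},
    {"delta_pos":[0,0,0],"turn":0,"jaw":-1},
    {"delta_pos":[0,0,0],"turn":0,"jaw":-1}
  ]
}}

```text
time: 6.5
tool_pos: [0.532, -0.0536, 0.2254]
tcp_rot: [-2.432, -1.988, 0.001]
wrist_force: [0.1, 0.1, 0.6]
width: 0.142
grip_force: 50.3
```

Request:
{"name": "drive_tool", "arguments": {
  "increments": [
    {"delta_pos":[0,0,2],"turn":0,"jaw":-1},
    {"delta_pos":[0,0,2],"turn":0,"jaw":-1},
    {"delta_pos":[0,0,2],"turn":0,"jaw":-1},
    {"delta_pos":[0,0,0],"turn":0,"jaw":-1}
  ]
}}

```text
time: 6.83
tool_pos: [0.5323, -0.0538, 0.2198]
tcp_rot: [2.431, 1.988, 0.0]
wrist_force: [-0.5, -1.4, -0.5]
width: 0.147
grip_force: 50.4
```

Request:
{"name": "drive_tool", "arguments": {
  "increments": [
    {"delta_pos":[0,0,2],"turn":0,"jaw":-1},
    {"delta_pos":[0,0,2],"turn":0,"jaw":-1},
    {"delta_pos":[0,0,0],"turn":0,"jaw":-1},
    {"delta_pos":[0,0,0],"turn":0,"jaw":-1}
  ]
}}

```text
time: 7.17
tool_pos: [0.532, -0.0538, 0.2155]
tcp_rot: [2.432, 1.989, -0.001]
wrist_force: [-0.4, -1.7, -0.2]
width: 0.146
grip_force: 50.3
```

Request:
{"name": "drive_tool", "arguments": {
  "increments": [
    {"delta_pos":[0,0,2],"turn":0,"jaw":-1},
    {"delta_pos":[0,0,1.5],"turn":0,"jaw":-1},
    {"delta_pos":[0,0,1.5],"turn":0,"jaw":-1},
    {"delta_pos":[0,0,0],"turn":0,"jaw":-1},
    {"delta_pos":[0,0,0],"turn":0,"jaw":-1}
  ]
}}

```text
time: 7.58
tool_pos: [0.532, -0.0536, 0.2104]
tcp_rot: [-2.432, -1.988, 0.0]
wrist_force: [-0.1, -2.2, -1.7]
width: 0.145
grip_force: 50.3
```

Request:
{"name": "drive_tool", "arguments": {
  "increments": [
    {"delta_pos":[0,0,1.5],"turn":0,"jaw":-1},
    {"delta_pos":[0,0,0.5],"turn":0,"jaw":-1},
    {"delta_pos":[0,0,0],"turn":0,"jaw":-1},
    {"delta_pos":[0,0,0],"turn":0,"jaw":-1}
  ]
}}

```text
time: 7.92
tool_pos: [0.5322, -0.0536, 0.2097]
tcp_rot: [-2.432, -1.989, 0.0]
wrist_force: [-3.8, -1.4, 8.8]
width: 0.149
grip_force: 51.3
```

Request:
{"name": "drive_tool", "arguments": {
  "increments": [
    {"delta_pos":[0,0,0.8],"turn":0,"jaw":-1},
    {"delta_pos":[0,0,0],"turn":0,"jaw":-1},
    {"delta_pos":[0,0,0],"turn":0,"jaw":-1}
  ]
}}

```text
time: 8.17
tool_pos: [0.5322, -0.0536, 0.2096]
tcp_rot: [-2.432, -1.989, 0.0]
wrist_force: [-5.6, -1.3, 13.2]
width: 0.147
grip_force: 52.0
```

```bash
python3 - <<'E'
from h import *
s,c=shot("wrist"); print(s["time"],s["tool_pos"],s["wrist_force"],s["torque"]); save(c,"w4.png",200,40,250,180,3.2)
E
```

```text
8.1667 [ 0.53223056 -0.05358139  0.20961855] [-5.6059183  -1.26742461 13.16514658] [-0.24597327  0.98758909  0.00564665]
```

View pics/w4.png

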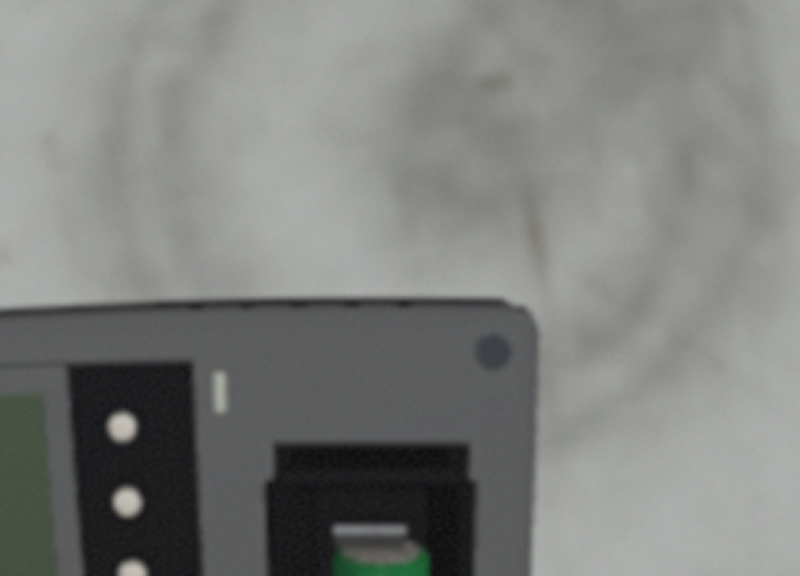

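The green end (crop x 335–430, centre about 382) sits about 2 mm to the +x side of the strip (332–408, centre 370). The sideways force also shows the cell riding on the +x flare. I'll lift slightly, shift −2 mm and press again.

Request:
{"name": "drive_tool", "arguments": {
  "increments": [
    {"delta_pos":[0,0,-2.5],"turn":0,"jaw":-1},
    {"delta_pos":[0,-1.5,0],"turn":0,"jaw":-1},
    {"delta_pos":[0,-0.5,0],"turn":0,"jaw":-1},
    {"delta_pos":[0,0,1],"turn":0,"jaw":-1},
    {"delta_pos":[0,0,0],"turn":0,"jaw":-1}
  ]
}}

```text
time: 8.63
tool_pos: [0.5303, -0.053, 0.2097]
tcp_rot: [-2.432, -1.988, -0.001]
wrist_force: [-0.6, -0.1, 3.6]
width: 0.144
grip_force: 50.8
```

Request:
{"name": "drive_tool", "arguments": {
  "increments": [
    {"delta_pos":[0,0,1],"turn":0,"jaw":-1},
    {"delta_pos":[0,0,1],"turn":0,"jaw":-1},
    {"delta_pos":[0,0,0],"turn":0,"jaw":-1},
    {"delta_pos":[0,0,0],"turn":0,"jaw":-1}
  ]
}}

```text
time: 8.97
tool_pos: [0.5305, -0.053, 0.2096]
tcp_rot: [-2.432, -1.988, -0.0]
wrist_force: [-6.5, 0.8, 18.0]
width: 0.142
grip_force: 52.5
```

Request:
{"name": "drive_tool", "arguments": {
  "increments": [
    {"delta_pos":[0,0,-1.5],"turn":0,"jaw":-1},
    {"delta_pos":[0,0,0],"turn":0,"jaw":-0.6},
    {"delta_pos":[0,0,0],"turn":0,"jaw":-0.5},
    {"delta_pos":[0,0,0],"turn":0,"jaw":-0.4},
    {"delta_pos":[0,0,0],"turn":0,"jaw":-0.4},
    {"delta_pos":[0,0,-5],"turn":0,"jaw":-0.4},
    {"delta_pos":[0,0,-15],"turn":0,"jaw":-0.4},
    {"delta_pos":[0,0,-25],"turn":0,"jaw":-0.4}
  ]
}}

```text
time: 9.63
tool_pos: [0.5285, -0.053, 0.2516]
tcp_rot: [-2.428, -1.985, 0.007]
wrist_force: [-0.4, 0.1, 0.1]
width: 0.301
grip_force: 0.0
```

Request:
{"name": "drive_tool", "arguments": {
  "increments": [
    {"delta_pos":[0,-10,-30],"turn":0,"jaw":-0.4},
    {"delta_pos":[0,-20,-20],"turn":0,"jaw":-0.4},
    {"delta_pos":[0,-20,0],"turn":0,"jaw":-0.4},
    {"delta_pos":[0,-10,0],"turn":0,"jaw":-0.4},
    {"delta_pos":[0,0,0],"turn":0,"jaw":-0.4},
    {"delta_pos":[0,0,0],"turn":0,"jaw":-0.4}
  ]
}}

```text
time: 10.13
tool_pos: [0.4709, -0.0412, 0.3033]
tcp_rot: [-2.432, -1.988, 0.001]
wrist_force: [-0.1, 0.3, 0.6]
width: 0.298
grip_force: 0.0
```

```bash
python3 - <<'E'
from h import *
s,c=shot("wrist"); print(s["time"],s["tool_pos"],s["tcp_rot"],s["wrist_force"]); save(c,"w5.png",210,130,250,180,3.2)
s,c=shot("top");save(c,"t5.png",300,200,80,80,7)
E
```

```text
10.1333 [ 0.47085748 -0.04123479  0.30330965] [-2.43182656e+00 -1.98843380e+00  5.25722653e-04] [-0.06181666  0.30438434  0.60045952]
```

View pics/w5.png

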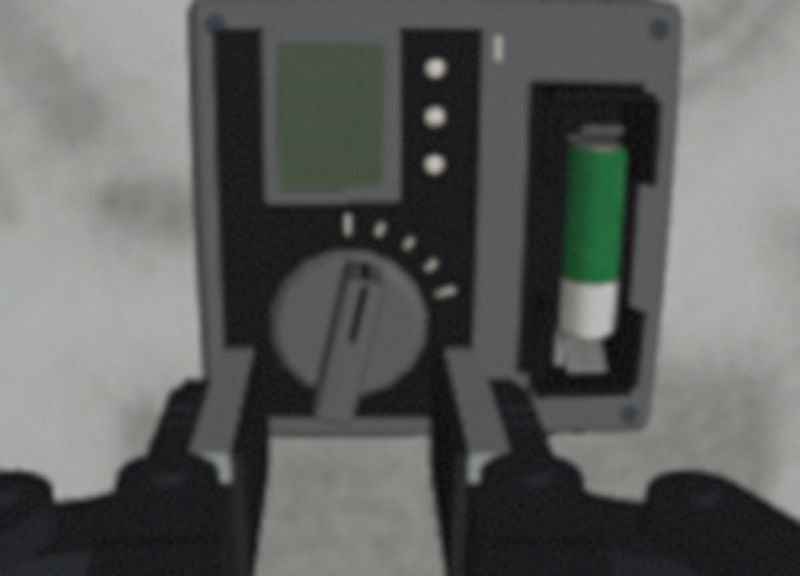

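The cell lies in the cradle between both contacts: green end at crop (600,142), white nub end at (588,335). The knob skirt is centred at about (350,323), and the pointer line runs (365,285)–(353,342).

```bash
python3 - <<'E'
from h import *
s,c=shot("wrist")
P=lambda u,v,z: on(s,c,210+u/3.2-.35,130+v/3.2-.35,z)
k=P(350,323,.0365); print("knob cam",k.round(4))
for a,b,z in[((365,285),(353,342),.054),((347,268),(316,415),.054),((382,275),(357,418),.054)]:
    d=P(*a,z)-P(*b,z); print("dir",np.arctan2(d[1],d[0]).round(3),np.linalg.norm(d).round(4))
L=[P(*q,.03) for q in[(190,5),(682,12),(650,430),(208,435)]]
for i in range(4):
    d=L[i]-L[(i+1)%4]; print(np.arctan2(d[1],d[0]).round(3),np.linalg.norm(d).round(4))
print("tester centre",np.mean(L,0).round(4))
print("cell ends (z=.0457)",P(597,142,.045).round(4),P(588,336,.045).round(4))
plan(s,[.467,-.0645,.24],1.149)
E
```

```text
knob cam [ 0.4687 -0.0623  0.0365]
dir 1.181 0.0145
dir 1.174 0.0384
dir 1.219 0.0372
2.943 0.1225
1.381 0.1152
-0.197 0.1233
-1.768 0.1154
tester centre [ 0.495  -0.0452  0.03  ]
cell ends (z=.0457) [ 0.5356 -0.0263  0.045 ] [ 0.527  -0.0747  0.045 ]
shift mm [-23.6   0.   63.3] turn about tool z 0.222 or -2.92 tool x ang 1.371 q6 0.06
```

Request:
{"name": "drive_tool", "arguments": {
  "increments": [
    {"delta_pos":[-12,0,10],"turn":0,"jaw":-0.4},
    {"delta_pos":[-11,0.3,10],"turn":0,"jaw":-0.4},
    {"delta_pos":[0,0,10],"turn":0.095,"jaw":-0.4},
    {"delta_pos":[0,0,10],"turn":0.095,"jaw":-0.4},
    {"delta_pos":[0,0,0],"turn":0,"jaw":-0.4},
    {"delta_pos":[0,0,0],"turn":0,"jaw":-0.4}
  ]
}}

```text
time: 10.78
tool_pos: [0.4667, -0.0642, 0.2625]
tcp_rot: [-2.606, -1.75, 0.004]
wrist_force: [-0.3, -0.5, 0.8]
width: 0.299
grip_force: 0.0
```

```bash
python3 - <<'E'
from h import *
s,c=shot("wrist"); print(s["time"],s["tool_pos"],s["tcp_rot"],s["wrist_force"]); save(c,"w6.png",210,150,230,150,3.4)
plan(s,[.467,-.0642,.214],1.18)
E
```

```text
10.7833 [ 0.46670668 -0.06424502  0.26250405] [-2.60621521 -1.75030616  0.00354397] [-0.33497554 -0.52814799  0.77264343]
shift mm [ 0.2  0.4 48.5] turn about tool z 0.003 or -3.139 tool x ang 1.183 q6 0.198
```

View pics/w6.png

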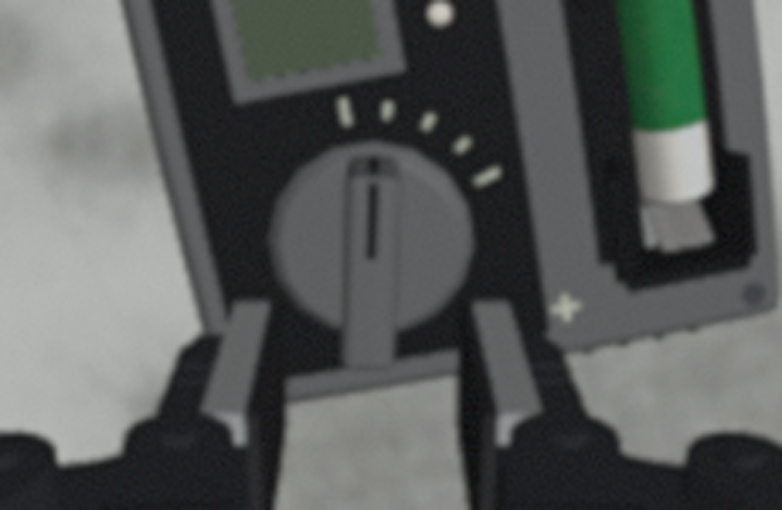

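The bar (x of about 345–398, upright) is centred between the pads (268–477) and lined up. I'll go down and grip.

Request:
{"name": "drive_tool", "arguments": {
  "increments": [
    {"delta_pos":[0,0,12],"turn":0,"jaw":-0.4},
    {"delta_pos":[0,0,15],"turn":0,"jaw":-0.4},
    {"delta_pos":[0,0,12],"turn":0,"jaw":-0.4},
    {"delta_pos":[0,0,7],"turn":0,"jaw":-0.4},
    {"delta_pos":[0,0,0],"turn":0,"jaw":-0.6},
    {"delta_pos":[0,0,0],"turn":0,"jaw":-0.7},
    {"delta_pos":[0,0,0],"turn":0,"jaw":-1},
    {"delta_pos":[0,0,0],"turn":0,"jaw":-1}
  ],
  "grip_force": 80
}}

```text
time: 11.5
tool_pos: [0.4674, -0.064, 0.2186]
tcp_rot: [2.609, 1.749, 0.001]
wrist_force: [0.0, -1.1, -1.9]
width: 0.084
grip_force: 80.5
```

Request:
{"name": "drive_tool", "arguments": {
  "increments": [
    {"delta_pos":[0,0,0],"turn":0,"jaw":-1},
    {"delta_pos":[0,0,0],"turn":0,"jaw":-1},
    {"delta_pos":[0,0,0],"turn":0,"jaw":-1}
  ]
}}

```text
time: 11.75
tool_pos: [0.4674, -0.0641, 0.2185]
tcp_rot: [2.609, 1.748, 0.001]
wrist_force: [-0.6, -0.9, 0.8]
width: 0.085
grip_force: 80.8
```

Request:
{"name": "drive_tool", "arguments": {
  "increments": [
    {"delta_pos":[0,0,1],"turn":0,"jaw":-1},
    {"delta_pos":[0,0,1],"turn":0,"jaw":-1},
    {"delta_pos":[0,0,0],"turn":0,"jaw":-1},
    {"delta_pos":[0,0,0],"turn":0,"jaw":-1}
  ]
}}

```text
time: 12.08
tool_pos: [0.4677, -0.0641, 0.2184]
tcp_rot: [2.609, 1.749, 0.001]
wrist_force: [-6.6, -0.3, 17.3]
width: 0.086
grip_force: 83.0
```

Request:
{"name": "drive_tool", "arguments": {
  "increments": [
    {"delta_pos":[0,0,1],"turn":0,"jaw":-1},
    {"delta_pos":[0,0,0],"turn":0,"jaw":-1},
    {"delta_pos":[0,0,0],"turn":0,"jaw":-1}
  ]
}}

```text
time: 12.33
tool_pos: [0.4678, -0.0641, 0.2183]
tcp_rot: [2.609, 1.749, 0.0]
wrist_force: [-10.3, -0.1, 24.9]
width: 0.085
grip_force: 84.0
```

Request:
{"name": "drive_tool", "arguments": {
  "increments": [
    {"delta_pos":[-0.5,-1.3,0],"turn":0,"jaw":-1},
    {"delta_pos":[0,0,0],"turn":0,"jaw":-1},
    {"delta_pos":[0,0,0],"turn":0,"jaw":-1}
  ]
}}

```text
time: 12.58
tool_pos: [0.4672, -0.0641, 0.2183]
tcp_rot: [2.608, 1.748, 0.004]
wrist_force: [-6.4, 0.7, 20.7]
width: 0.085
grip_force: 83.3
```

Request:
{"name": "drive_tool", "arguments": {
  "increments": [
    {"delta_pos":[0,0,0],"turn":0.05,"jaw":-1},
    {"delta_pos":[0,0,0],"turn":0.05,"jaw":-1},
    {"delta_pos":[0,0,0],"turn":0.05,"jaw":-1},
    {"delta_pos":[0,0,0],"turn":0.05,"jaw":-1},
    {"delta_pos":[0,0,0],"turn":0.0,"jaw":-1}
  ]
}}

```text
time: 13.0
tool_pos: [0.4673, -0.0641, 0.2183]
tcp_rot: [2.769, 1.477, 0.004]
wrist_force: [-4.9, -0.1, 19.5]
width: 0.083
grip_force: 83.4
```

```bash
python3 - <<'E'
from h import *
s=bot.read_state(); print(s["time"],s["tool_pos"],s["wrist_force"],s["torque"]); plan(s,s["tool_pos"],0)
E
```

```text
13.0 [ 0.46730571 -0.06411068  0.21829492] [-4.85951979 -0.0865088  19.48900916] [0.03444292 0.95255395 0.24452497]
shift mm [0. 0. 0.] turn about tool z 0.98 or -2.161 tool x ang 0.98 q6 0.402
```

Request:
{"name": "drive_tool", "arguments": {
  "increments": [
    {"delta_pos":[0,0,0.6],"turn":0.0,"jaw":-1},
    {"delta_pos":[0,0,0],"turn":0.05,"jaw":-1},
    {"delta_pos":[0,0,0],"turn":0.05,"jaw":-1},
    {"delta_pos":[0,0,0],"turn":0.05,"jaw":-1}
  ]
}}

```text
time: 13.33
tool_pos: [0.4675, -0.0642, 0.2183]
tcp_rot: [2.872, 1.266, 0.005]
wrist_force: [-7.1, 0.3, 22.6]
width: 0.087
grip_force: 84.0
```

```bash
cat >> h.py <<'E'
def chk():
    s,c=shot("top"); b=cv2.imread("pics/t5.png"); a=cv2.resize(c["pixels"][200:280,300:380,::-1],None,fx=7,fy=7,interpolation=cv2.INTER_CUBIC)
    print("t",s["time"],"pos",s["tool_pos"].round(4),"F",s["wrist_force"].round(1),"T",s["torque"].round(2),"ang",np.arctan2(*tool(s)[[1,0],0]).round(3))
    for n,i in("before",b),("now",a):
        m=cv2.inRange(cv2.cvtColor(i,cv2.COLOR_BGR2HSV),(48,130,40),(75,255,255)); M=cv2.moments(m,True); print(n,M["m00"],M["m10"]/max(M["m00"],1)/7+300,M["m01"]/max(M["m00"],1)/7+200)
E
python3 -c "from h import *;chk()"
```

```text
t 13.3333 pos [ 0.4675 -0.0642  0.2183] F [-7.1  0.3 22.6] T [-0.01  1.16  0.38] ang 0.83
before 0.0 300.0 200.0
now 0.0 300.0 200.0
```

```bash
cat >> h.py <<'E'
def green(s,c):
    m=cv2.inRange(cv2.cvtColor(c["pixels"],cv2.COLOR_RGB2HSV),(45,90,30),(80,255,255)); n,l,st,ce=cv2.connectedComponentsWithStats(m)
    i=1+np.argmax(st[1:,4]); ys,xs=np.nonzero(l==i); p=np.array([on(s,c,x,y,.043)[:2] for x,y in zip(xs,ys)])
    v,w=np.linalg.eigh(np.cov(p.T)); d=w[:,1]*np.sign(w[1,1]); print("green",st[i],p.mean(0).round(4),"dir",np.arctan2(d[1],d[0]).round(3))
def wchk():
    s,c=shot("wrist"); print("t",s["time"],"pos",s["tool_pos"].round(4),"F",s["wrist_force"].round(1),"T",s["torque"].round(2),"ang",np.arctan2(*tool(s)[[1,0],0]).round(3)); green(s,c); return s,c
E
python3 - <<'E'
from h import *
s,c=wchk()
b=cv2.imread("pics/w5.png"); full=np.zeros((400,640,3),np.uint8); full[130:310,210:460]=cv2.resize(b,(250,180),interpolation=cv2.INTER_AREA)[:,:,::-1]
c["pixels"]=full; green({"tool_pos":np.array([0.47085748,-0.04123479,0.30330965]),"tcp_rot":np.array([-2.43182656,-1.98843380,5.257e-4])},c)
E
```

```text
t 13.3833 pos [ 0.4675 -0.0642  0.2183] F [-7.3  0.  23.5] T [0.03 1.16 0.37] ang 0.828
green [ 361  103   58   73 2050] [ 0.5336 -0.044 ] dir 1.396
green [385 176  22  42 782] [ 0.5318 -0.0438] dir 1.381
```

The tester hasn't moved, so I'll keep turning.

Request:
{"name": "drive_tool", "arguments": {
  "increments": [
    {"delta_pos":[0,0,0.1],"turn":0.05,"jaw":-1},
    {"delta_pos":[0,0,0],"turn":0.05,"jaw":-1},
    {"delta_pos":[0,0,0],"turn":0.05,"jaw":-1},
    {"delta_pos":[0,0,0],"turn":0.05,"jaw":-1},
    {"delta_pos":[0,0,0],"turn":0.05,"jaw":-1},
    {"delta_pos":[0,0,0],"turn":0.05,"jaw":-1},
    {"delta_pos":[0,0,0],"turn":0.05,"jaw":-1}
  ]
}}

```text
time: 14.02
tool_pos: [0.4677, -0.0644, 0.2183]
tcp_rot: [3.048, 0.747, 0.006]
wrist_force: [-6.1, -0.2, 23.9]
width: 0.082
grip_force: 83.9
```

Request:
{"name": "drive_tool", "arguments": {
  "increments": [
    {"delta_pos":[0,0,0],"turn":0.05,"jaw":-1},
    {"delta_pos":[0,0,0],"turn":0.05,"jaw":-1},
    {"delta_pos":[0,0,0],"turn":0.05,"jaw":-1},
    {"delta_pos":[0,0,0],"turn":0.05,"jaw":-1}
  ]
}}

```text
time: 14.35
tool_pos: [0.4677, -0.0646, 0.2183]
tcp_rot: [3.108, 0.439, 0.007]
wrist_force: [-5.9, -2.4, 22.9]
width: 0.085
grip_force: 83.9
```

```bash
python3 -c "from h import *;wchk()"
```

```text
t 14.35 pos [ 0.4677 -0.0646  0.2183] F [-5.9 -2.4 22.9] T [-0.4   1.04  0.44] ang 0.281
green [ 280   91   75   57 2167] [ 0.5344 -0.045 ] dir 1.383
```

Request:
{"name": "drive_tool", "arguments": {
  "increments": [
    {"delta_pos":[0,0,0],"turn":0.04,"jaw":-1},
    {"delta_pos":[0,0,0],"turn":0.04,"jaw":-1},
    {"delta_pos":[0,0,0],"turn":0.03,"jaw":-1},
    {"delta_pos":[0,0,0],"turn":0.0,"jaw":-1}
  ]
}}

```text
time: 14.73
tool_pos: [0.4678, -0.0647, 0.2183]
tcp_rot: [3.127, 0.269, 0.007]
wrist_force: [-5.7, -2.0, 22.1]
width: 0.084
grip_force: 83.8
```

```bash
python3 -c "from h import *;wchk()"
```

```text
t 14.7333 pos [ 0.4678 -0.0647  0.2183] F [-5.7 -2.  22.1] T [-0.54  1.04  0.36] ang 0.172
green [ 264   95   74   51 2164] [ 0.5344 -0.0448] dir 1.389
```

Request:
{"name": "drive_tool", "arguments": {
  "increments": [
    {"delta_pos":[0,0,0],"turn":0.02,"jaw":-1},
    {"delta_pos":[0,0,0],"turn":0.02,"jaw":-1},
    {"delta_pos":[0,0,0],"turn":0.0,"jaw":-1}
  ]
}}

```text
time: 15.03
tool_pos: [0.4678, -0.0648, 0.2183]
tcp_rot: [3.132, 0.207, 0.007]
wrist_force: [-5.2, -3.0, 22.7]
width: 0.081
grip_force: 83.8
```

```bash
python3 -c "from h import *;wchk()"
```

```text
t 15.0333 pos [ 0.4678 -0.0648  0.2183] F [-5.2 -3.  22.7] T [-0.49  1.05  0.32] ang 0.132
green [ 259   97   74   49 2171] [ 0.5344 -0.0449] dir 1.388
```

Request:
{"name": "drive_tool", "arguments": {
  "increments": [
    {"delta_pos":[0,0,0.3],"turn":0.02,"jaw":-1},
    {"delta_pos":[0,0,0],"turn":0.02,"jaw":-1},
    {"delta_pos":[0,0,0],"turn":0.02,"jaw":-1}
  ]
}}

```text
time: 15.33
tool_pos: [0.4679, -0.0645, 0.2182]
tcp_rot: [3.137, 0.115, 0.008]
wrist_force: [-5.1, 1.2, 24.4]
width: 0.086
grip_force: 85.0
```

```bash
python3 -c "from h import *;wchk()"
```

```text
t 15.3333 pos [ 0.4679 -0.0645  0.2182] F [-5.1  1.2 24.4] T [0.23 1.07 0.93] ang 0.073
green [ 253  100   74   46 2147] [ 0.5348 -0.0458] dir 1.373
```

Request:
{"name": "drive_tool", "arguments": {
  "increments": [
    {"delta_pos":[0,0,0],"turn":0.02,"jaw":-1},
    {"delta_pos":[0,0,0],"turn":0.01,"jaw":-1},
    {"delta_pos":[0,0,0],"turn":0.0,"jaw":-1}
  ]
}}

```text
time: 15.63
tool_pos: [0.468, -0.064, 0.2182]
tcp_rot: [3.139, 0.068, 0.008]
wrist_force: [-6.1, 3.1, 24.2]
width: 0.082
grip_force: 84.7
```

```bash
python3 -c "from h import *;wchk()"
```

```text
t 15.6333 pos [ 0.468  -0.064   0.2182] F [-6.1  3.1 24.2] T [0.27 1.05 0.87] ang 0.043
green [ 254   99   73   47 2135] [ 0.5356 -0.0473] dir 1.337
```

The torque jumped to about 0.9 N m, so the knob is at its stop. The tester gave only about 0.04 rad at the end. I'll ease off the wind-up and release.

Request:
{"name": "drive_tool", "arguments": {
  "increments": [
    {"delta_pos":[0,0,0],"turn":-0.012,"jaw":-1},
    {"delta_pos":[0,0,0],"turn":0,"jaw":-1}
  ]
}}

```text
time: 15.85
tool_pos: [0.468, -0.0641, 0.2183]
tcp_rot: [3.139, 0.087, 0.008]
wrist_force: [-6.2, 2.1, 24.2]
width: 0.08
grip_force: 84.4
```

```bash
python3 -c "from h import *;wchk()"
```

```text
t 15.85 pos [ 0.468  -0.0641  0.2183] F [-6.2  2.1 24.2] T [0.26 0.98 0.66] ang 0.055
green [ 255   99   74   47 2144] [ 0.5356 -0.0473] dir 1.342
```

Request:
{"name": "drive_tool", "arguments": {
  "increments": [
    {"delta_pos":[0,0,0],"turn":-0.015,"jaw":-1},
    {"delta_pos":[0,0,0],"turn":-0.015,"jaw":-1},
    {"delta_pos":[0,0,0],"turn":0,"jaw":-1}
  ]
}}

```text
time: 16.15
tool_pos: [0.468, -0.0641, 0.2182]
tcp_rot: [3.138, 0.132, 0.008]
wrist_force: [-5.6, 1.2, 24.3]
width: 0.084
grip_force: 83.9
```

```bash
python3 -c "from h import *;wchk()"
```

```text
t 16.15 pos [ 0.468  -0.0641  0.2182] F [-5.6  1.2 24.3] T [0.25 1.03 0.1 ] ang 0.084
green [ 259   97   74   49 2160] [ 0.5357 -0.0472] dir 1.334
```

Torque is down to 0.1 N m. I'll ease the press, open and rise.

Request:
{"name": "drive_tool", "arguments": {
  "increments": [
    {"delta_pos":[-0.8,0.4,-1],"turn":0,"jaw":-1},
    {"delta_pos":[0,0,-1],"turn":0,"jaw":-1},
    {"delta_pos":[0,0,0],"turn":0,"jaw":-0.75},
    {"delta_pos":[0,0,0],"turn":0,"jaw":-0.55},
    {"delta_pos":[0,0,0],"turn":0,"jaw":-0.4},
    {"delta_pos":[0,0,0],"turn":0,"jaw":-0.4},
    {"delta_pos":[0,0,0],"turn":0,"jaw":-0.4},
    {"delta_pos":[0,0,-10],"turn":0,"jaw":-0.4}
  ]
}}

```text
time: 16.87
tool_pos: [0.4634, -0.0641, 0.2239]
tcp_rot: [-3.138, -0.13, 0.008]
wrist_force: [0.4, 1.1, -0.4]
width: 0.3
grip_force: 0.0
```

Request:
{"name": "drive_tool", "arguments": {
  "increments": [
    {"delta_pos":[0,0,-30],"turn":0,"jaw":-0.4},
    {"delta_pos":[0,0,-30],"turn":0,"jaw":-0.4},
    {"delta_pos":[0,0,-30],"turn":0,"jaw":-0.4},
    {"delta_pos":[0,0,0],"turn":-0.1,"jaw":-0.4},
    {"delta_pos":[0,0,0],"turn":-0.1,"jaw":-0.4},
    {"delta_pos":[0,0,0],"turn":-0.1,"jaw":-0.4},
    {"delta_pos":[0,0,0],"turn":-0.1,"jaw":-0.4},
    {"delta_pos":[0,0,0],"turn":0,"jaw":-0.4}
  ]
}}

```text
time: 17.53
tool_pos: [0.4648, -0.0643, 0.3166]
tcp_rot: [3.049, 0.755, 0.001]
wrist_force: [0.2, -0.5, 0.2]
width: 0.302
grip_force: 0.0
```

```bash
python3 - <<'E'
from h import *
s,c=wchk(); save(c,"w7.png",180,100,300,220,2.6)
E
```

```text
t 17.5333 pos [ 0.4648 -0.0643  0.3166] F [ 0.2 -0.5  0.2] T [ 0.02  0.   -0.  ] ang 0.485
green [321  97  42  41 801] [ 0.5348 -0.0473] dir 1.323
```

View pics/w7.png

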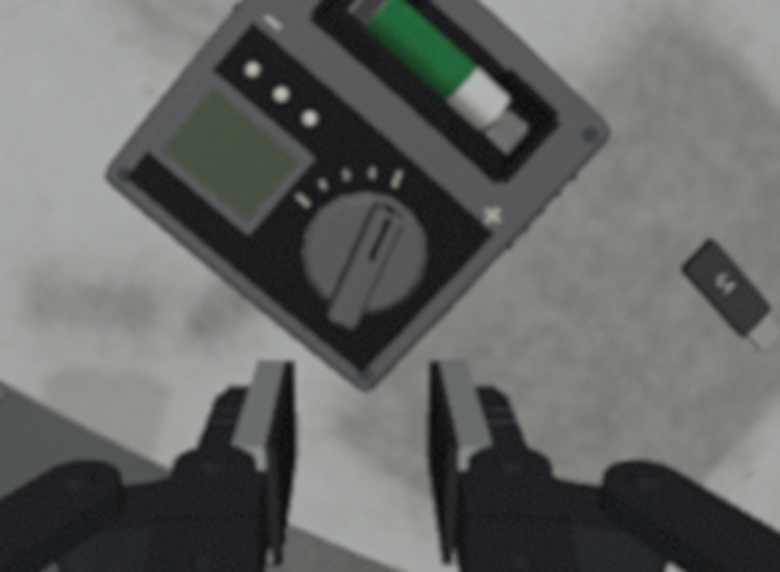

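The pointer line runs (372,258)–(388,218), aimed at the last scale mark at (397,178). The cell sits in the cradle and the USB stick is untouched. I'll check the knob angle and the tester's shift in numbers.

```bash
python3 - <<'E'
from h import *
s,c=shot("wrist")
P=lambda u,v,z: on(s,c,180+u/2.6-.3,100+v/2.6-.3,z)
ang=lambda a,b,z:(lambda d:round(float(np.arctan2(d[1],d[0])),3))(P(*b,z)-P(*a,z))
print("pointer",ang((372,258),(388,218),.054),"bar edges",ang((328,315),(368,210),.054),ang((358,325),(402,218),.054))
print("tester front edge",ang((368,390),(110,178),.03),"right",ang((368,390),(606,138),.03)+np.pi/2)
for n,p in(("FL",(108,176)),("FR",(368,390)),("BR",(610,134))): print(n,P(*p,.03).round(4))
print("marks from knob",[ang((364,252),m,.031) for m in((302,200),(397,178))])
E
```

```text
pointer 0.117 bar edges 0.127 0.112
tester front edge 1.335 right 1.3307963267948966
FL [0.4515 0.0233 0.03  ]
FR [ 0.4247 -0.088   0.03  ]
BR [ 0.5405 -0.1165  0.03  ]
marks from knob [1.339, 0.076]
```

```bash
python3 - <<'E'
from h import *
s,c=shot("wrist")
def fit(px,g0,x0,y0,x1,y1,name):
    g=cv2.cvtColor(c["pixels"],cv2.COLOR_RGB2GRAY)[y0:y1,x0:x1]; 
    m=(g<g0).astype(np.uint8); n,l,st,ce=cv2.connectedComponentsWithStats(m); print(name,st[1:].tolist())
    for i in range(1,n):
        if st[i,4]<12: continue
        ys,xs=np.nonzero(l==i); wt=(g0-g[ys,xs].astype(float))
        p=np.array([on(s,c,x+x0,y+y0,.054)[:2] for x,y in zip(xs,ys)])
        v,w=np.linalg.eigh(np.cov(p.T,aweights=wt)); d=w[:,1]*np.sign(w[0,1]); print(st[i,4],"ang",np.arctan2(d[1],d[0]).round(3),(np.sqrt(v)*1e3).round(2),p.mean(0).round(4))
for t in(50,65): fit(None,t,312,176,336,206,"pointer%d"%t)
E
```

```text
pointer50 [[20, 0, 4, 3, 7], [17, 4, 2, 1, 2], [14, 9, 3, 7, 8], [13, 17, 1, 1, 1], [11, 19, 2, 4, 5]]
pointer65 [[19, 0, 5, 4, 11], [0, 3, 13, 27, 38], [16, 3, 4, 3, 8], [10, 8, 8, 16, 41]]
38 ang 0.073 [0.26 6.52] [ 0.4755 -0.0577]
41 ang 0.074 [0.42 3.95] [ 0.4789 -0.0631]
```

The fitted pointer line is at 0.074 rad and the tester's y axis at about 1.33, so the knob is at about 1.25–1.26, its stop. Handing in.

```bash
python3 -c "
from workcell import bot
print(bot.finish_job())"
```

```text
the job is handed in; nothing more can be done
None
```

I pressed the cell home with its nub at the plus contact and turned the knob clockwise to its stop (about 1.25 rad). I then released it and handed the job in; the tester turned about 0.05 rad at the stop, an estimated 5 mm at the far corner, and the highest press I read was about 25 N.

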